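Set the stock tags of the vial bins

TASK

Each vial bin on the stock board has a hinged tag in front of it. Push tags over with a fingertip so that the tags of completely full bins lean towards their bin (round-disc face up) and the tags of all other bins, half-filled or empty, lean towards the robot's side (two-bar face up), each lying against its stop. Pick nothing up, and leave the bins and the other things on the bench where they stand.

Things in the scene. Friction and masses are not known exactly. Their poses are not given: they have to be found in the camera images.
- bin_full_a: grey open vial bin with six cells (2 by 3), 66 deep by 96 wide by 35 mm high, standing loose on the board behind a tag; origin: centre of its underside, x away from the robot's side, z up. Its vials stand up to 58 mm above its underside. All six cells hold a capped vial: full
- bin_full_b: grey open vial bin with six cells (2 by 3), 66 deep by 96 wide by 35 mm high, standing loose on the board behind a tag; origin: centre of its underside, x away from the robot's side, z up. Its vials stand up to 58 mm above its underside. All six cells hold a capped vial: full
- bin_half: grey open vial bin with six cells (2 by 3), 66 deep by 96 wide by 35 mm high, standing loose on the board behind a tag; origin: centre of its underside, x away from the robot's side, z up. Its vials stand up to 58 mm above its underside. Three of the six cells hold a vial: not full
- bin_empty: grey open vial bin with six cells (2 by 3), 66 deep by 96 wide by 35 mm high, standing loose on the board behind a tag; origin: centre of its underside, x away from the robot's side, z up. No vial in it: not full
- stand1_hinge (a point): hinge of tag 1: midpoint of the level hinge axis on its fixed stand, 34 mm above the bench. x points level to the bin behind the tag (bin centre 150 mm away, near wall 117 mm), y along the axis, z up. Stands are alike, 120 mm apart in a row, their numbers in varying order. Two cheeks beside the tag, 68 mm over their outsides, reach 40 mm above the bench
- tag1 (a joint): lean of tag 1, a slick white plate 56 wide, 55 long from hinge to free edge, 4 mm thick, 40 g, no spring. 0: leans on its stop away from its bin (robot's side), two-bar face up. 1.40: leans on its stop towards its bin, round-disc face up. At a stop the free edge is 35 mm from the hinge line, 76 mm above the bench. Pushed past upright (0.70; edge 89 mm high) it falls on to the other stop
- stand2_hinge (a point): hinge of tag 2: midpoint of the level hinge axis on its fixed stand, 34 mm above the bench. x points level to the bin behind the tag (bin centre 150 mm away, near wall 117 mm), y along the axis, z up. Stands are alike, 120 mm apart in a row, their numbers in varying order. Two cheeks beside the tag, 68 mm over their outsides, reach 40 mm above the bench
- tag2 (a joint): lean of tag 2, a slick white plate 56 wide, 55 long from hinge to free edge, 4 mm thick, 40 g, no spring. 0: leans on its stop away from its bin (robot's side), two-bar face up. 1.40: leans on its stop towards its bin, round-disc face up. At a stop the free edge is 35 mm from the hinge line, 76 mm above the bench. Pushed past upright (0.70; edge 89 mm high) it falls on to the other stop
- stand3_hinge (a point): hinge of tag 3: midpoint of the level hinge axis on its fixed stand, 34 mm above the bench. x points level to the bin behind the tag (bin centre 150 mm away, near wall 117 mm), y along the axis, z up. Stands are alike, 120 mm apart in a row, their numbers in varying order. Two cheeks beside the tag, 68 mm over their outsides, reach 40 mm above the bench
- tag3 (a joint): lean of tag 3, a slick white plate 56 wide, 55 long from hinge to free edge, 4 mm thick, 40 g, no spring. 0: leans on its stop away from its bin (robot's side), two-bar face up. 1.40: leans on its stop towards its bin, round-disc face up. At a stop the free edge is 35 mm from the hinge line, 76 mm above the bench. Pushed past upright (0.70; edge 89 mm high) it falls on to the other stop
- stand4_hinge (a point): hinge of tag 4: midpoint of the level hinge axis on its fixed stand, 34 mm above the bench. x points level to the bin behind the tag (bin centre 150 mm away, near wall 117 mm), y along the axis, z up. Stands are alike, 120 mm apart in a row, their numbers in varying order. Two cheeks beside the tag, 68 mm over their outsides, reach 40 mm above the bench
- tag4 (a joint): lean of tag 4, a slick white plate 56 wide, 55 long from hinge to free edge, 4 mm thick, 40 g, no spring. 0: leans on its stop away from its bin (robot's side), two-bar face up. 1.40: leans on its stop towards its bin, round-disc face up. At a stop the free edge is 35 mm from the hinge line, 76 mm above the bench. Pushed past upright (0.70; edge 89 mm high) it falls on to the other stop
- board: grey fixed base plate under stands and bins, 250 deep by 520 wide by 6 mm; origin: centre of its underside, x from tags to bins, z up. The hinge line runs at its x = -65 mm
- vial_left: loose capped vial, 23 mm across, 45 mm high, standing in the row between two stands; not part of the job. Origin: centre of its underside
- vial_right: loose capped vial, 23 mm across, 45 mm high, standing in the row between two stands; not part of the job. Origin: centre of its underside
- beaker: empty glass beaker, 70 mm across, 90 mm high, left of the board; not part of the job. Origin: centre of its underside
- wash_bottle: white bottle, 64 mm across, 170 mm high, right of the board; not part of the job. Origin: centre of its underside
- jar: amber jar with black lid, 60 mm across, 80 mm high, right of the board; not part of the job. Origin: centre of its underside
- spatula: spatula, 180 mm long, lying between robot and board; not part of the job. Origin: on its underside
- timer: white timer, 50 by 75 by 23 mm, lying between robot and board; not part of the job. Origin: centre of its underside
Not all that is in view belongs to the job. Leave any red look-alike of the bin_empty alone.

How it is judged (in metres and radians):
At the end, for the whole second after the job is handed in: The tag in front of each full bin reads above 1.26 rad and the tag in front of each other bin below 0.14 rad, all at rest (under 0.1 rad/s), and every bin within 15 mm and every other loose thing within 20 mm of where it started (((y of bin_full_a in the frame of stand1_hinge between -0.05 and 0.05 m and value of joint tag1 above 1.26 rad) or (y of bin_full_b in the frame of stand1_hinge between -0.05 and 0.05 m and value of joint tag1 above 1.26 rad) or (y of bin_half in the frame of stand1_hinge between -0.05 and 0.05 m and value of joint tag1 below 0.14 rad) or (y of bin_empty in the frame of stand1_hinge between -0.05 and 0.05 m and value of joint tag1 below 0.14 rad)) and velocity of joint tag1 between -0.1 and 0.1 rad/s and ((y of bin_full_a in the frame of stand2_hinge between -0.05 and 0.05 m and value of joint tag2 above 1.26 rad) or (y of bin_full_b in the frame of stand2_hinge between -0.05 and 0.05 m and value of joint tag2 above 1.26 rad) or (y of bin_half in the frame of stand2_hinge between -0.05 and 0.05 m and value of joint tag2 below 0.14 rad) or (y of bin_empty in the frame of stand2_hinge between -0.05 and 0.05 m and value of joint tag2 below 0.14 rad)) and velocity of joint tag2 between -0.1 and 0.1 rad/s and ((y of bin_full_a in the frame of stand3_hinge between -0.05 and 0.05 m and value of joint tag3 above 1.26 rad) or (y of bin_full_b in the frame of stand3_hinge between -0.05 and 0.05 m and value of joint tag3 above 1.26 rad) or (y of bin_half in the frame of stand3_hinge between -0.05 and 0.05 m and value of joint tag3 below 0.14 rad) or (y of bin_empty in the frame of stand3_hinge between -0.05 and 0.05 m and value of joint tag3 below 0.14 rad)) and velocity of joint tag3 between -0.1 and 0.1 rad/s and ((y of bin_full_a in the frame of stand4_hinge between -0.05 and 0.05 m and value of joint tag4 above 1.26 rad) or (y of bin_full_b in the frame of stand4_hinge between -0.05 and 0.05 m and value of joint tag4 above 1.26 rad) or (y of bin_half in the frame of stand4_hinge between -0.05 and 0.05 m and value of joint tag4 below 0.14 rad) or (y of bin_empty in the frame of stand4_hinge between -0.05 and 0.05 m and value of joint tag4 below 0.14 rad)) and velocity of joint tag4 between -0.1 and 0.1 rad/s and distance of each of bin_full_a, bin_full_b, bin_half, bin_empty from where it was at the start of the episode below 0.015 m and distance of each of vial_left, vial_right, beaker, wash_bottle, jar, spatula, timer from where it was at the start of the episode below 0.02 m); the robot touches nothing.
It fails at once if a bin is lifted, tipped or pushed out of its place (15 mm) (distance of any of bin_full_a, bin_full_b, bin_half, bin_empty from where it was at the start of the episode above 0.015 m or angle between any of bin_full_a, bin_full_b, bin_half, bin_empty's own z axis and vertical above 0.3 rad).
It fails at once if another loose thing on the bench is lifted, knocked over or moved by more than 20 mm (distance of any of vial_left, vial_right, beaker, wash_bottle, jar, spatula, timer from where it was at the start of the episode above 0.02 m or angle between any of vial_left, vial_right, beaker, wash_bottle, jar, spatula, timer's own z axis and vertical above 0.5 rad).
It also fails if it takes over 51 s, if anything falls off the work surface, if the arm or the gripper's body presses on something with over 40 N, if the wrist force passes 120 N, or if a joint passes its speed limit or range.

ROBOT

A 6-joint arm with a two-finger parallel gripper is mounted at the origin on the work surface. World frame = base frame: x ahead of the robot, y to its left, z up, the work surface at z = 0. Lengths are in m, angles in degrees, forces in N, time in s.
With the tool pointing down it reaches from about 0.375 to 0.9 m from the base axis. Payload 3.1 kg.
Tool frame: the origin (TCP) lies at the very end of the fingers, on their centre line; the grasp point (between the pads) lies 19 mm behind it; z points along the fingers, y is the line along which they close (so a half turn about z gives the same grasp; the last joint's range is limited). The gripper opens to 87 mm and grips with 3 to 60 N. Pads are 19 mm wide; open, the fingers measure 117 mm over their backs; the gripper's body (75 mm by 190 mm) begins 51 mm behind the grasp point.
Start: joints at [66.091, 30.224, 82.088, -0, 67.689, -10.227], TCP at [0.148, 0.607, 0.223] pointing down, gripper open.
Joint ranges: [-176.69, 176.69], [-43.24, 126.21], [12.49, 139.97], [-82, 262], [0, 151.66], [-163.58, 163.58]. Speed limits (degrees/s): [159.86, 159.86, 180, 180, 180, 180].

INTERFACE

Orientations are given as a 3x3 rotation matrix whose columns are the frame's x, y, z axes.
In Python, from rig import bot gives the robot as it stands.
- The arm moves only by the tool move_arm, never from a script. Its argument "increments" is a list of rows, each an object with "xyz": the shift along the tool's x, y, z in mm, a list of three; "roll": the turn about the tool's z in rad; "grip": the opening in per cent of the stroke, from 0 (shut) to 100 (fully open). A call has 1 to 5 rows; each row shifts and turns the commanded pose from where the row before left it, along the tool's axes as they then stand; what a row does not reach is not made up. A row lasts 1/12 s, in which the tool goes at most 41.7 mm and 7.16 degrees, less where a joint would pass 70% of its speed; a pose out of reach is approached as far as the arm can. A call is refused whole if a number of a shift passes 41.7 or a number of a turn 0.125, either way. A call with a gripper value outside its range is refused whole. The fingers move at their own pace and stop on an object; the grip force is fixed at half the most. Time passes only in rows, so rows that do not move let the fingers close. It gives the time, the measured TCP pose, the force, the opening and the grip force at its end, in the units of the state.
- bot.read_state(): the state, without advancing time (a new reading comes with each control period).
- bot.capture(name): name is "scene" or "side" or "wrist"; returns (picture, depth): 420x560x3 uint8, red, green, blue; 420x560 float32, m along the optical axis (not along the pixel's ray), 0 where there is no reading.
- bot.camera_model(name): a dict with "intrinsics" (3x3 intrinsics, pixels), "rvec" (rotation vector, rad) and "tvec" (3), from world to camera coordinates, as OpenCV has them; the wrist camera has in their place "tool_from_camera" (4x4, takes a point from camera to tool coordinates, whose origin is the TCP and whose axes are the flange's). Camera axes: x right, y down, z forward; pixel columns grow to the right and rows downward; lengths in m; the calibration is good to about 2 mm. A picture is of the moment at which its call begins: read the wrist's pose just before it. camera_model takes no time and is no camera call.
- bot.hand_in(): hands the job in; it is judged then, once.
Trained networks look in the newest picture that a camera, given by its name, has taken for a name from the list of things; names that differ only in an ending like _2 or _b are one class to them, and where a whole thing is asked for, a point or a joint stands for the part that bears it (a point fixed in the world has none). Each returns a list of dicts, best first, with "conf" (0 to 1); they miss things now and then, are a little off and sometimes report something else, mostly with a low value. They report only what shows in the picture. A call takes as long as a camera call. They do not tell look-alikes from the thing itself.
- bot.spot_in(label, camera): "at" ([x, y, z] in m, in the coordinates of the camera as it stood for that picture, good to about 4 mm: the middle of the surface that is visible of it).
- bot.trace(label, camera): "mask" (420x560 bool, what is visible of it).
The state is a dict: "time_s": time; "joint_positions": joint angles; "qvel": joint speeds; "tau": joint torques, N m; "position": TCP position; "tcp_rot": TCP orientation; "force": force on the tool from outside, world axes, zero at the start; "moment": the same for the moment, N m; "opening": opening from 0.0 (shut) to 1.0 (fully open); "grasp_force": force on a finger pad.
Only numpy, scipy, OpenCV 4.12 (cv2) and the standard library are available. Lean on these libraries where they do the work, as an engineer would, in place of code of your own. Each camera call takes 0.05 s, during which the arm holds its last target. There are 200 camera calls.

## Working session

There is one attempt and no reset: what is moved stays moved. The work goes in short steps, Python scripts to look and compute and a tool call to move; the robot and the scene stay as the last step left them, time stands still between calls to the robot, and variables do not carry over. Pictures are saved under pics/ and viewed, at most 10 in all, crops included, and the job is handed in when it is done.

Besides the shell and the picture viewer there is one more tool, called by a JSON object that holds its "fn" and its "kwargs", one argument or row to a line. move_arm: Moves the arm, as the interface text tells. Its arguments: {"type":"object","properties":{"increments":{"type":"array"}},"required":["increments"]}

```bash
mkdir -p pics; cat > h.py <<'E'
import numpy as np,cv2
from rig import bot
def towld(name,p):
    m=bot.camera_model(name);R=cv2.Rodrigues(np.array(m['rvec'],float))[0]
    return (np.array(p)-np.array(m['tvec']).ravel())@R
def world(name,d):
    K=np.array(bot.camera_model(name)['intrinsics']);v,u=np.mgrid[:420,:560]
    P=np.stack([(u-K[0,2])/K[0,0]*d,(v-K[1,2])/K[1,1]*d,d],-1)
    return towld(name,P.reshape(-1,3)).reshape(420,560,3)
E
python3 - <<'E'
from h import *
s=bot.read_state();print(s['time_s'],s['position'],np.round(s['tcp_rot'],3).tolist())
for n in('scene','side'):
    im,d=bot.capture(n);cv2.imwrite(f'pics/{n}0.png',im[:,:,::-1]);np.save(n,d)
    print(n,bot.camera_model(n)['tvec'])
for l in('tag1','bin_full_a','bin_empty','bin_half','vial_left'):
    for r in bot.spot_in(l,'scene'):print(l,round(r['conf'],2),towld('scene',r['at']).round(3))
E
```

```text
0.0 [0.14750259 0.6065927  0.22158299] [[-0.972, 0.237, -0.001], [0.237, 0.972, -0.002], [0.0, -0.002, -1.0]]
scene [ 0.38424565 -0.23058445  1.3294941 ]
side [0.53644807 0.08589065 1.75491632]
tag1 0.87 [0.45  0.208 0.061]
tag1 0.76 [ 0.49 -0.15  0.06]
tag1 0.74 [0.46  0.091 0.058]
bin_full_a 0.94 [0.626 0.235 0.043]
bin_full_a 0.85 [ 0.66  -0.12   0.043]
bin_full_a 0.51 [0.314 0.269 0.005]
bin_empty 0.87 [ 0.648 -0.01   0.028]
bin_empty 0.69 [ 0.73  -0.358  0.021]
bin_half 0.65 [0.629 0.109 0.033]
vial_left 0.49 [0.47  0.151 0.046]
```

View pics/scene0.png

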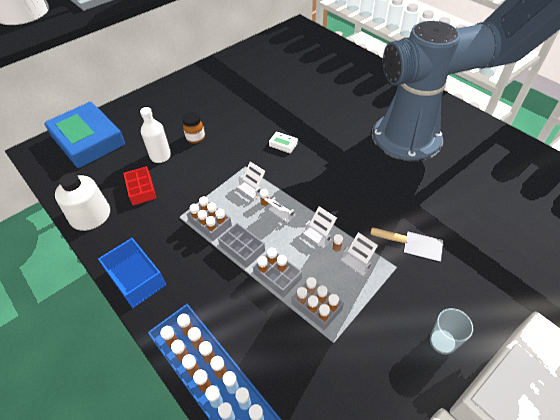

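View pics/side0.png

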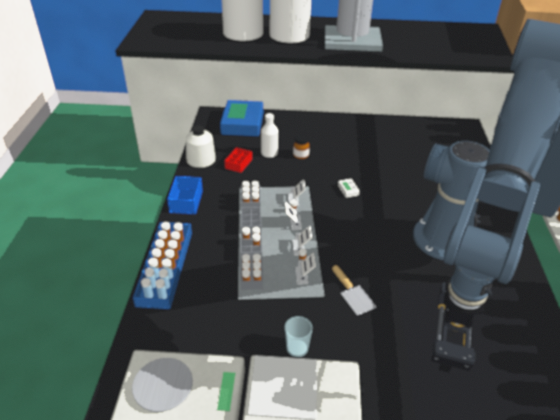

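The scene picture shows the bins, left to right: full (208,213), empty (240,243), half (277,268) and full (318,300). The tags at (252,180), (320,225) and (360,250) show bars. The empty bin's tag at (280,205) leans towards its bin. I'll crop closer and fit the geometry.

```bash
python3 - <<'E'
from h import *
im=cv2.imread('pics/scene0.png');cv2.imwrite('pics/crop0.png',cv2.resize(im[150:345,175:405],None,fx=3,fy=3,interpolation=cv2.INTER_CUBIC)[:590])
P=world('scene',np.load('scene.npy'))
bot.capture('scene')
for l in('board','tag1','bin_full_a','bin_half','bin_empty','vial_left'):
    for r in bot.trace(l,'scene'):
        m=r['mask']&(np.load('scene.npy')>0);Q=P[m]
        print(l,round(r['conf'],2),m.sum(),np.median(Q,0).round(3),np.percentile(Q,2,axis=0).round(3),np.percentile(Q,98,axis=0).round(3))
        if l=='board':
            B=Q[abs(Q[:,2]-.006)<.006];c,sz,a=cv2.minAreaRect((B[:,:2]*1000).astype(np.float32));print('board',c,sz,a)
        if l=='tag1': # free edge = top points
            T=Q[Q[:,2]>np.percentile(Q[:,2],80)];print('  edge',T.mean(0).round(3),T[:,1].min().round(3),T[:,1].max().round(3))
E
```

```text
board 0.82 9197 [0.536 0.093 0.008] [ 0.419 -0.212  0.004] [0.681 0.296 0.012]
board (550.2220458984375, 33.70721435546875) (255.06298828125, 528.9559326171875) 6.570781707763672
tag1 0.91 367 [ 0.491 -0.151  0.057] [ 0.473 -0.18   0.034] [ 0.511 -0.125  0.079]
  edge [ 0.477 -0.152  0.075] -0.18 -0.125
tag1 0.62 485 [0.463 0.089 0.057] [0.443 0.062 0.012] [0.483 0.115 0.078]
  edge [0.449 0.087 0.075] 0.059 0.113
bin_full_a 0.79 1558 [0.625 0.232 0.042] [0.58  0.18  0.009] [0.651 0.275 0.067]
bin_full_a 0.79 1186 [ 0.664 -0.12   0.043] [ 0.62  -0.176  0.008] [ 0.693 -0.081  0.068]
bin_half 0.61 1380 [0.63  0.11  0.035] [0.594 0.064 0.008] [0.665 0.157 0.067]
bin_half 0.5 709 [0.474 0.088 0.043] [0.447 0.059 0.012] [0.496 0.123 0.076]
bin_empty 0.84 867 [ 0.731 -0.359  0.023] [ 0.69  -0.418  0.002] [ 0.772 -0.311  0.038]
bin_empty 0.76 1199 [ 0.644 -0.013  0.027] [ 0.608 -0.06   0.008] [0.679 0.038 0.044]
bin_empty 0.52 1540 [0.626 0.233 0.043] [0.583 0.183 0.011] [0.651 0.276 0.067]
vial_left 0.6 125 [0.471 0.15  0.046] [0.458 0.138 0.015] [0.477 0.157 0.055]
```

View pics/crop0.png

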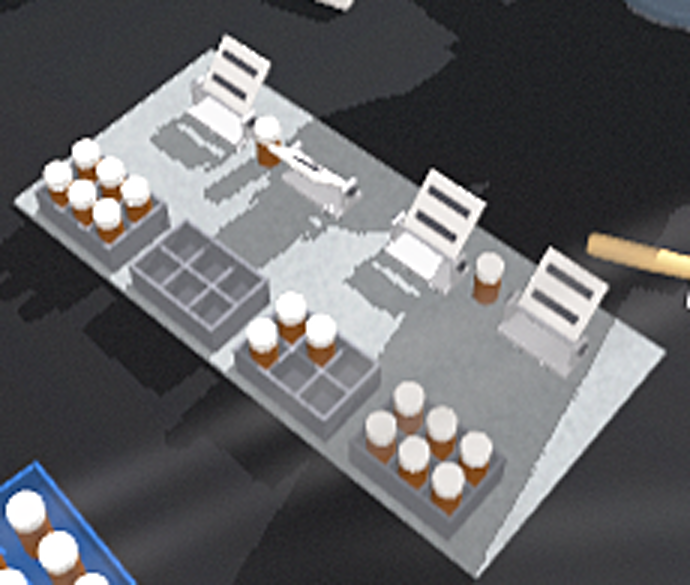

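Confirmed: both full bins' tags (A at the left end, D at the right end) show bars and must go to the bin side. The empty bin's tag (C) leans to its bin and must come to the robot side. The half bin's tag (B) is already right. I'll shut the gripper, align it with the board and travel.

{"fn": "move_arm", "kwargs": {
  "increments": [
    {"xyz":[0,0,0],"roll":-0.118,"grip":0},
    {"xyz":[0,0,0],"roll":-0.118,"grip":0},
    {"xyz":[0,0,0],"roll":-0.118,"grip":0},
    {"xyz":[-17,-36,0],"roll":0,"grip":0},
    {"xyz":[-17,-36,0],"roll":0,"grip":0}
  ]
}}

```text
time_s: 1.12
position: [0.1896, 0.5402, 0.2224]
tcp_rot: [[-0.993, -0.119, 0.001], [-0.119, 0.993, 0.001], [-0.001, 0.001, -1.0]]
force: [0.9, -0.3, 0.1]
opening: 0.707
grasp_force: 0.0
```

{"fn": "move_arm", "kwargs": {
  "increments": [
    {"xyz":[-17,-36,0],"roll":0,"grip":0},
    {"xyz":[-17,-36,0],"roll":0,"grip":0},
    {"xyz":[-17,-36,0],"roll":0,"grip":0},
    {"xyz":[-17,-36,0],"roll":0,"grip":0},
    {"xyz":[-17,-36,0],"roll":0,"grip":0}
  ]
}}

```text
time_s: 1.53
position: [0.2957, 0.3691, 0.2228]
tcp_rot: [[-0.993, -0.115, 0.001], [-0.115, 0.993, 0.0], [-0.001, 0.0, -1.0]]
force: [0.7, -0.2, -0.5]
opening: 0.324
grasp_force: 0.0
```

{"fn": "move_arm", "kwargs": {
  "increments": [
    {"xyz":[-17,-36,0],"roll":0,"grip":0},
    {"xyz":[-17,-36,0],"roll":0,"grip":0},
    {"xyz":[-17,-36,0],"roll":0,"grip":0},
    {"xyz":[-17,-36,0],"roll":0,"grip":0},
    {"xyz":[-17,-36,0],"roll":0,"grip":0}
  ]
}}

```text
time_s: 1.95
position: [0.4009, 0.1998, 0.2229]
tcp_rot: [[-0.993, -0.115, 0.001], [-0.115, 0.993, 0.0], [-0.001, 0.0, -1.0]]
force: [1.0, 0.5, 0.8]
opening: 0.024
grasp_force: 0.0
```

```bash
cat >> h.py <<'E'
def rel(names='ABCD'):
    s=bot.read_state();p=s['position'];R=np.array(s['tcp_rot']);print(round(s['time_s'],2),p.round(3),np.round(s['force'],1),round(s['opening'],2))
    a=np.deg2rad(6.57);ex=np.array([np.cos(a),np.sin(a),0]);ey=np.array([-ex[1],ex[0],0])
    h0=np.array([.5502,.0337,0])-.065*ex
    for n,k in zip('ABCD',(180,60,-60,-180)):
        if n in names:
            r=p-h0-ey*k/1000;print(n,'local mm',(1000*np.array([r@ex,r@ey,p[2]])).round(0))
    print('yaw err',(R.T@ex).round(3))
E
python3 - <<'E'
from h import *
rel()
bot.capture('scene')
for l in('wash_bottle',):
    for r in bot.spot_in(l,'scene'):print(l,round(r['conf'],2),towld('scene',r['at']).round(3))
P=world('scene',np.load('scene.npy'));print(P[145,157],P[120,150])
E
```

```text
1.95 [0.401 0.2   0.223] [1.  0.5 0.8] 0.02
A local mm [-64.   2. 223.]
B local mm [-64. 122. 223.]
C local mm [-64. 242. 223.]
D local mm [-64. 362. 223.]
yaw err [-1.    -0.001  0.001]
wash_bottle 0.56 [ 0.622 -0.425  0.089]
[ 0.62613332 -0.41903345  0.06813233] [ 0.61765244 -0.43315507  0.14577741]
```

{"fn": "move_arm", "kwargs": {
  "increments": [
    {"xyz":[0,0,40],"roll":0,"grip":0},
    {"xyz":[0,0,40],"roll":0,"grip":0},
    {"xyz":[0,0,40],"roll":0,"grip":0},
    {"xyz":[0,0,30],"roll":0,"grip":0},
    {"xyz":[0,0,11],"roll":0,"grip":0}
  ]
}}

```text
time_s: 2.47
position: [0.3976, 0.2015, 0.0582]
tcp_rot: [[-0.993, -0.115, -0.006], [-0.115, 0.993, -0.001], [0.006, -0.0, -1.0]]
force: [-0.3, -0.7, 0.5]
opening: 0.005
grasp_force: 0.0
```

{"fn": "move_arm", "kwargs": {
  "increments": [
    {"xyz":[-7,0,0],"roll":0,"grip":0},
    {"xyz":[-7,0,0],"roll":0,"grip":0},
    {"xyz":[-7,0,0],"roll":0,"grip":0},
    {"xyz":[-7,0,0],"roll":0,"grip":0},
    {"xyz":[-7,0,0],"roll":0,"grip":0}
  ]
}}

```text
time_s: 2.88
position: [0.437, 0.2061, 0.063]
tcp_rot: [[-0.993, -0.115, 0.004], [-0.115, 0.993, 0.001], [-0.004, 0.0, -1.0]]
force: [-0.4, 0.7, -0.2]
opening: 0.003
grasp_force: 0.1
```

```bash
python3 -c "
from h import *
rel('A')"
```

```text
2.88 [0.437 0.206 0.063] [-0.4  0.7 -0.2] 0.0
A local mm [-28.   4.  63.]
yaw err [-1.    -0.001  0.004]
```

{"fn": "move_arm", "kwargs": {
  "increments": [
    {"xyz":[-7,0,0],"roll":0,"grip":0},
    {"xyz":[-7,0,0],"roll":0,"grip":0},
    {"xyz":[-7,0,0],"roll":0,"grip":0},
    {"xyz":[-6,0,0],"roll":0,"grip":0},
    {"xyz":[-6,0,0],"roll":0,"grip":0}
  ]
}}

```text
time_s: 3.3
position: [0.4684, 0.2094, 0.0616]
tcp_rot: [[-0.993, -0.115, 0.0], [-0.115, 0.993, 0.0], [-0.0, 0.0, -1.0]]
force: [-0.9, 0.0, -0.1]
opening: 0.008
grasp_force: 0.0
```

{"fn": "move_arm", "kwargs": {
  "increments": [
    {"xyz":[0,0,0],"roll":0,"grip":0},
    {"xyz":[25,0,0],"roll":0,"grip":0},
    {"xyz":[30,0,-10],"roll":0,"grip":0},
    {"xyz":[0,0,-40],"roll":0,"grip":0},
    {"xyz":[0,0,-40],"roll":0,"grip":0}
  ]
}}

```text
time_s: 3.72
position: [0.4077, 0.2021, 0.1503]
tcp_rot: [[-0.993, -0.115, -0.011], [-0.115, 0.993, -0.002], [0.011, -0.001, -1.0]]
force: [2.5, -0.2, -0.6]
opening: 0.007
grasp_force: 0.0
```

```bash
python3 - <<'E'
from h import *
rel()
im,d=bot.capture('scene');cv2.imwrite('pics/c1.png',cv2.resize(im[150:345,175:405],None,fx=3,fy=3)[:590,:,::-1])
E
```

```text
3.72 [0.408 0.202 0.15 ] [ 2.5 -0.2 -0.6] 0.01
A local mm [-57.   4. 150.]
B local mm [-57. 124. 150.]
C local mm [-57. 244. 150.]
D local mm [-57. 364. 150.]
yaw err [-1.    -0.001 -0.011]
```

View pics/c1.png

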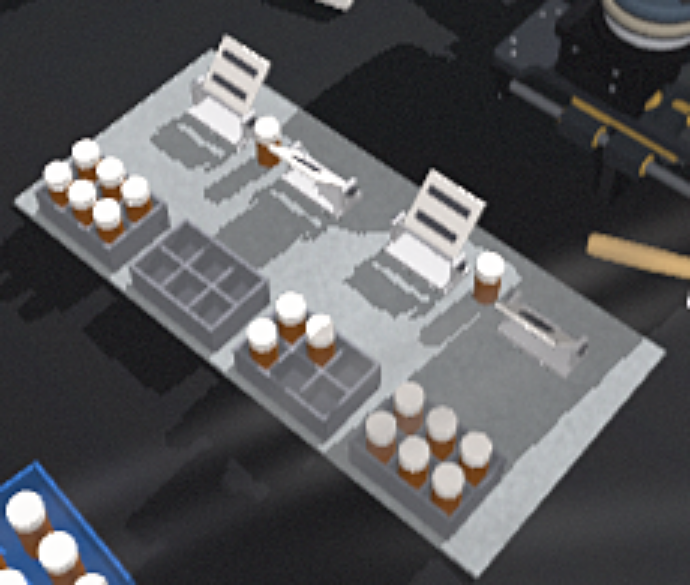

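Tag A now lies towards its bin, at (540,320) in the crop. Next is D.

{"fn": "move_arm", "kwargs": {
  "increments": [
    {"xyz":[0,-36,0],"roll":0,"grip":0},
    {"xyz":[0,-36,0],"roll":0,"grip":0},
    {"xyz":[0,-36,0],"roll":0,"grip":0},
    {"xyz":[0,-36,0],"roll":0,"grip":0},
    {"xyz":[0,-36,0],"roll":0,"grip":0}
  ]
}}

```text
time_s: 4.18
position: [0.4333, 0.0229, 0.1517]
tcp_rot: [[-0.993, -0.116, -0.0], [-0.116, 0.993, 0.0], [0.0, 0.0, -1.0]]
force: [1.1, 1.0, 0.9]
opening: 0.006
grasp_force: 0.0
```

{"fn": "move_arm", "kwargs": {
  "increments": [
    {"xyz":[0,-36,0],"roll":0,"grip":0},
    {"xyz":[0,-36,0],"roll":0,"grip":0},
    {"xyz":[0,-36,0],"roll":0,"grip":0},
    {"xyz":[0,-36,0],"roll":0,"grip":0},
    {"xyz":[0,-36,0],"roll":0,"grip":0}
  ]
}}

```text
time_s: 4.6
position: [0.4539, -0.1561, 0.1515]
tcp_rot: [[-0.993, -0.114, -0.001], [-0.114, 0.993, 0.001], [0.0, 0.001, -1.0]]
force: [0.5, -0.1, 0.4]
opening: 0.0
grasp_force: 0.0
```

```bash
python3 -c "
from h import *
rel('D')"
```

```text
4.6 [ 0.454 -0.156  0.151] [ 0.5 -0.1  0.4] 0.0
D local mm [-52.   2. 151.]
yaw err [-1. -0. -0.]
```

{"fn": "move_arm", "kwargs": {
  "increments": [
    {"xyz":[10,0,0],"roll":0,"grip":0},
    {"xyz":[0,0,35],"roll":0,"grip":0},
    {"xyz":[0,0,35],"roll":0,"grip":0},
    {"xyz":[0,0,19],"roll":0,"grip":0},
    {"xyz":[0,0,0],"roll":0,"grip":0}
  ]
}}

```text
time_s: 5.02
position: [0.4417, -0.1542, 0.0594]
tcp_rot: [[-0.993, -0.114, -0.007], [-0.114, 0.993, 0.005], [0.006, 0.005, -1.0]]
force: [-0.4, 0.7, 0.6]
opening: 0.002
grasp_force: 0.0
```

{"fn": "move_arm", "kwargs": {
  "increments": [
    {"xyz":[-7,0,0],"roll":0,"grip":0},
    {"xyz":[-7,0,0],"roll":0,"grip":0},
    {"xyz":[-7,0,0],"roll":0,"grip":0},
    {"xyz":[-7,0,0],"roll":0,"grip":0},
    {"xyz":[-7,0,0],"roll":0,"grip":0}
  ]
}}

```text
time_s: 5.43
position: [0.4811, -0.1519, 0.0638]
tcp_rot: [[-0.993, -0.116, 0.003], [-0.116, 0.993, -0.002], [-0.002, -0.002, -1.0]]
force: [-0.4, 0.5, 0.7]
opening: 0.003
grasp_force: 0.1
```

```bash
python3 -c "
from h import *
rel('D')"
```

```text
5.43 [ 0.481 -0.152  0.064] [-0.4  0.5  0.7] 0.0
D local mm [-25.   4.  64.]
yaw err [-1.    -0.001  0.002]
```

{"fn": "move_arm", "kwargs": {
  "increments": [
    {"xyz":[-7,0,0],"roll":0,"grip":0},
    {"xyz":[-7,0,0],"roll":0,"grip":0},
    {"xyz":[-6,0,0],"roll":0,"grip":0},
    {"xyz":[-6,0,0],"roll":0,"grip":0},
    {"xyz":[-4,0,0],"roll":0,"grip":0}
  ]
}}

```text
time_s: 5.85
position: [0.51, -0.1482, 0.0626]
tcp_rot: [[-0.993, -0.115, 0.001], [-0.115, 0.993, -0.0], [-0.0, -0.0, -1.0]]
force: [-0.2, 0.3, 0.6]
opening: 0.004
grasp_force: 0.0
```

{"fn": "move_arm", "kwargs": {
  "increments": [
    {"xyz":[0,0,0],"roll":0,"grip":0},
    {"xyz":[25,0,0],"roll":0,"grip":0},
    {"xyz":[30,0,-10],"roll":0,"grip":0},
    {"xyz":[0,0,-40],"roll":0,"grip":0},
    {"xyz":[0,0,-40],"roll":0,"grip":0}
  ]
}}

```text
time_s: 6.27
position: [0.4501, -0.1529, 0.1514]
tcp_rot: [[-0.994, -0.113, -0.009], [-0.113, 0.994, 0.005], [0.008, 0.006, -1.0]]
force: [0.9, -1.7, 0.4]
opening: 0.007
grasp_force: 0.0
```

```bash
python3 -c "
from h import *
rel('CD')"
```

```text
6.27 [ 0.45  -0.153  0.151] [ 0.9 -1.7  0.4] 0.01
C local mm [ -56. -114.  151.]
D local mm [-56.   6. 151.]
yaw err [-1.     0.001 -0.008]
```

{"fn": "move_arm", "kwargs": {
  "increments": [
    {"xyz":[-24,22,0],"roll":0,"grip":0},
    {"xyz":[-24,22,0],"roll":0,"grip":0},
    {"xyz":[-24,22,0],"roll":0,"grip":0},
    {"xyz":[-24,22,0],"roll":0,"grip":0},
    {"xyz":[-24,22,0],"roll":0,"grip":0}
  ]
}}

```text
time_s: 6.68
position: [0.5612, -0.0304, 0.1526]
tcp_rot: [[-0.993, -0.114, -0.001], [-0.114, 0.993, 0.0], [0.001, 0.0, -1.0]]
force: [-1.1, -0.4, -0.2]
opening: 0.008
grasp_force: 0.0
```

```bash
python3 - <<'E'
from h import *
rel('C')
im,d=bot.capture('scene');cv2.imwrite('pics/c2.png',cv2.resize(im[150:345,175:405],None,fx=3,fy=3)[:590,:,::-1])
E
```

```text
6.68 [ 0.561 -0.03   0.153] [-1.1 -0.4 -0.2] 0.01
C local mm [ 69.  -5. 153.]
yaw err [-1.     0.    -0.001]
```

View pics/c2.png

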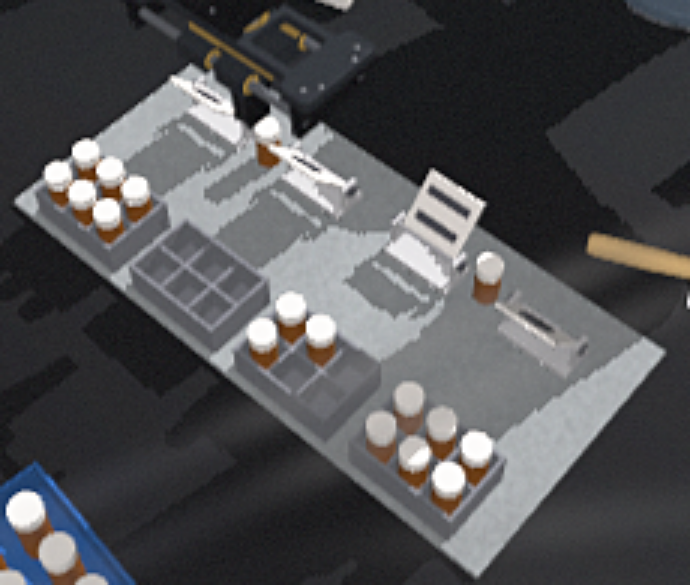

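Tag D has gone over too, at (210,95). Now down behind tag C and push it towards the robot.

{"fn": "move_arm", "kwargs": {
  "increments": [
    {"xyz":[3,3,20],"roll":0,"grip":0},
    {"xyz":[0,0,30],"roll":0,"grip":0},
    {"xyz":[0,0,25],"roll":0,"grip":0},
    {"xyz":[0,0,15],"roll":0,"grip":0},
    {"xyz":[0,0,0],"roll":0,"grip":0}
  ]
}}

```text
time_s: 7.15
position: [0.5544, -0.0283, 0.0592]
tcp_rot: [[-0.993, -0.115, -0.008], [-0.115, 0.993, 0.002], [0.008, 0.003, -1.0]]
force: [-0.4, 0.4, 0.4]
opening: 0.005
grasp_force: 0.0
```

{"fn": "move_arm", "kwargs": {
  "increments": [
    {"xyz":[7,0,0],"roll":0,"grip":0},
    {"xyz":[7,0,0],"roll":0,"grip":0},
    {"xyz":[7,0,0],"roll":0,"grip":0},
    {"xyz":[7,0,0],"roll":0,"grip":0},
    {"xyz":[7,0,0],"roll":0,"grip":0}
  ]
}}

```text
time_s: 7.57
position: [0.5224, -0.0332, 0.0636]
tcp_rot: [[-0.993, -0.115, 0.002], [-0.115, 0.993, -0.001], [-0.001, -0.001, -1.0]]
force: [0.3, -0.1, 0.6]
opening: 0.008
grasp_force: 0.1
```

```bash
python3 -c "
from h import *
rel('C')"
```

```text
7.57 [ 0.522 -0.033  0.064] [ 0.3 -0.1  0.6] 0.01
C local mm [30. -3. 64.]
yaw err [-1.    -0.     0.001]
```

{"fn": "move_arm", "kwargs": {
  "increments": [
    {"xyz":[7,0,0],"roll":0,"grip":0},
    {"xyz":[7,0,0],"roll":0,"grip":0},
    {"xyz":[7,0,0],"roll":0,"grip":0},
    {"xyz":[7,0,0],"roll":0,"grip":0},
    {"xyz":[6,0,0],"roll":0,"grip":0}
  ]
}}

```text
time_s: 7.98
position: [0.4881, -0.0368, 0.0626]
tcp_rot: [[-0.993, -0.115, -0.001], [-0.115, 0.993, 0.0], [0.001, 0.0, -1.0]]
force: [0.3, 0.0, -0.8]
opening: 0.01
grasp_force: 0.0
```

{"fn": "move_arm", "kwargs": {
  "increments": [
    {"xyz":[0,0,0],"roll":0,"grip":0},
    {"xyz":[-25,0,0],"roll":0,"grip":0},
    {"xyz":[-30,0,-10],"roll":0,"grip":0},
    {"xyz":[0,0,-40],"roll":0,"grip":0},
    {"xyz":[0,0,-40],"roll":0,"grip":0}
  ]
}}

```text
time_s: 8.4
position: [0.5442, -0.0302, 0.1509]
tcp_rot: [[-0.993, -0.115, -0.005], [-0.116, 0.993, 0.001], [0.005, 0.002, -1.0]]
force: [-0.9, -0.5, 0.5]
opening: 0.007
grasp_force: 0.0
```

{"fn": "move_arm", "kwargs": {
  "increments": [
    {"xyz":[0,0,-40],"roll":0,"grip":0},
    {"xyz":[0,0,-30],"roll":0,"grip":0},
    {"xyz":[0,0,0],"roll":0,"grip":0},
    {"xyz":[0,0,0],"roll":0,"grip":0},
    {"xyz":[0,0,0],"roll":0,"grip":0}
  ]
}}

```text
time_s: 8.82
position: [0.543, -0.0302, 0.2219]
tcp_rot: [[-0.993, -0.115, -0.001], [-0.115, 0.993, 0.0], [0.001, 0.0, -1.0]]
force: [0.0, 0.7, 0.2]
opening: 0.005
grasp_force: 0.0
```

```bash
python3 - <<'E'
from h import *
rel('C')
im,d=bot.capture('scene');cv2.imwrite('pics/c3.png',cv2.resize(im[150:345,175:405],None,fx=3,fy=3)[:590,:,::-1])
im,d=bot.capture('side');cv2.imwrite('pics/s3.png',cv2.resize(im[170:310,215:340],None,fx=4,fy=4)[:,:,::-1])
E
```

```text
8.82 [ 0.543 -0.03   0.222] [0.  0.7 0.2] 0.01
C local mm [ 51.  -3. 222.]
yaw err [-1.    -0.001 -0.001]
```

View pics/c3.png

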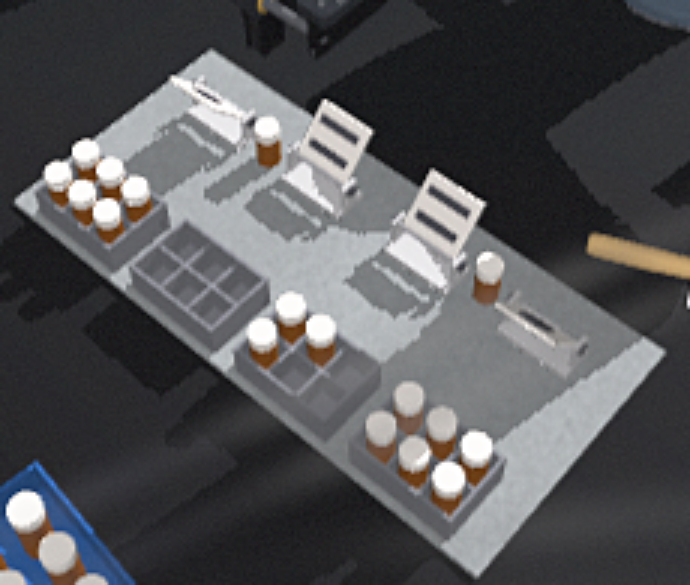

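View pics/s3.png

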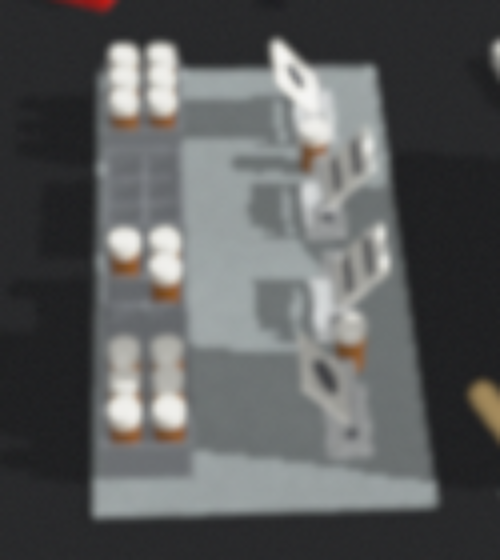

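Both views agree. The outer tags, in front of the full bins, show discs at (295,75) and (322,375) in the side crop. The middle two show bars, nothing else has moved, and the arm is clear.

```bash
python3 -c "
from rig import bot
print(bot.hand_in())"
```

```text
the job is handed in; nothing more can be done
None
```

I handed the job in at about 9 s of the 51 s allowed: the tags of both full bins lean towards their bins, the tags of the half-filled and empty bins lean towards the robot, and the final pictures showed nothing else moved (the verdict was not reported back).

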